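# Set the flag sign in the counter-edge clip

### The arm

A 6-joint arm with a two-finger parallel gripper is mounted at the origin on a cart in front of the work surface, level with it; the furniture and walls round the work are solid. World frame = base frame: x ahead of the robot, y to its left, z up, the work surface at z = 0. Lengths are in mm, angles in rad, forces in N, time in s.
With the tool pointing down it reaches from about 350 to 975 mm from the base axis. Payload 7.1 kg.
Tool frame: the origin (TCP) lies at the very end of the fingers, on their centre line; the grasp point (between the pads) lies 19 mm behind it; z points along the fingers, y is the line along which they close (so a half turn about z gives the same grasp; the last joint's range is limited). The gripper opens to 88 mm and grips with 3 to 60 N. Pads are 20 mm wide; open, the fingers measure 115 mm over their backs; the gripper's body (75 mm by 178 mm) begins 61 mm behind the grasp point.
Start: joints at [-1.185, 0.423, 1.63, -0, 1.089, -0.019], TCP at [246.162, -574.464, 222.675] pointing down, gripper open.
Joint ranges: [-3, 3], [-0.9, 2.11], [0.09, 2.58], [-1.31, 4.45], [0.11, 2.69], [-2.54, 2.54]. Speed limits (rad/s): [2.39, 2.39, 3.01, 3.14, 3.14, 3.14].

### API

Orientations are given as a rotation vector (axis times angle).
In Python, from workcell import * gives the robot as it stands.
- The arm moves only by the tool step_arm, never from a script. Its argument "deltas" is a list of rows, each a list of 3 entries, a list of its own where there are three numbers: the shift along the tool's x, y, z in units of 300 mm (1.0 is 300 mm), then the turn, a rotation vector about the tool's x, y, z in units of 1.5 rad (1.0 is 1.5 rad), then the gripper command: -1 is shut, 1 is fully open, values between are in proportion. In form: [[[dx, dy, dz], [rx, ry, rz], gripper], ...]. A call has 1 to 20 rows; each row is the pose to reach, as a shift and turn from the pose commanded when the call began, along the tool's axes at that moment; what a row does not reach only later rows make up. A row lasts 1/12 s, in which the tool goes at most 41.7 mm and 7.16 degrees, less where a joint would pass 70% of its speed; a pose out of reach is approached as far as the arm can. A call with a number of a shift or a turn outside -1 to 1 is refused whole. A call with a gripper value outside its range is refused whole. The fingers move at their own pace and stop on an object; the grip force is fixed at half the most. Time passes only in rows, so rows that repeat a pose let the fingers close. It gives the time, the measured TCP pose, the force, the opening and the grip force at its end, in the units of the state.
- get_obs(): the state, without advancing time (a new reading comes with each control period).
- get_image(name): name is "scene" or "side" or "wrist"; returns a dict with "pixels" (384x512x3 uint8, red, green, blue), "fx", "fy", "cx", "cy" (pixels), "dist_coeffs" ([k1, k2, p1, p2, k3] as OpenCV has them; the pictures are not rectified), "T" (4x4, takes a point from camera to world coordinates). Camera axes: x right, y down, z forward; pixel columns grow to the right and rows downward; lengths in mm; the calibration is good to about 2 mm. A picture is of the moment at which its call begins. There is no depth.
- close_job(): hands the job in; it is judged then, once.
The state is a dict: "t": time; "qpos": joint angles; "qvel": joint speeds; "joint_torque": joint torques, N m; "ee_pos": TCP position; "orientation": TCP orientation; "ft_force": force on the tool from outside, world axes, zero at the start; "moment": the same for the moment, N m; "width": finger opening in mm; "grasp_force": force on a finger pad.
Only numpy, scipy, OpenCV 4.12 (cv2) and the standard library are available. Lean on these libraries where they do the work, as an engineer would, in place of code of your own. Each camera call takes 0.05 s, during which the arm holds its last target. There are 200 camera calls.

### The job

Set the flag sign in its clip at the front of the counter: push it flat along the counter top, head first, between the clip's guides and under the raised lever until just its red head, 5 cm, sticks out past the front edge of the glass top. Then press the lever fully down so that it clamps the sign, and leave it so. Do not pick the sign up, and leave the other things on the counter where they are.

Things in the scene. Friction and masses are not known exactly. Their poses are not given: they have to be found in the camera images.
- sign_flag: flag sign lying flat on the counter, a stiff blade 220 mm long (x), 90 mm wide (y), 6 mm thick, about 0.1 kg: white, but for the first 50 mm, which are red with a round olive picture and rounded corners (15 mm). Origin at the centre of its underside; its x axis points from the red head to the white tail, so the head is the end at -x, towards the robot.
- flag_head_end (a point): middle of the flag sign's front (red) end face, 3 mm above its underside
- flag_tail_end (a point): middle of the flag sign's rear (white) end face, 3 mm above its underside: the face to push on
- sign_clip: aluminium clip fixed to the counter near its front edge; axes as the world's. Origin on the counter top (z = 0), in the middle of its rear mouth, about 120 mm wide. Towards the robot wings 14 mm high narrow to two guide cheeks, 36 mm high, 22 to 64 mm from the origin, 94 mm apart. The front edge of the glass top is straight, at x = 0.316 in the world (a white moulding below it stands out farther).
- clip_lever (a joint): clip's lever: 0 = raised (57 degrees above level, pointing up and away from the robot), 1.0 rad = fully down, level above the sign's tail; it starts between 0 and 0.12. It stays where it is left (friction about 0.1 N m); a rubber foot under its hinge squeezes the sign in the last 0.25 rad. Pressed at the red pad it needs about 2 N, at the end up to 6 N, then meets a firm stop.
- lever_hinge (a point): the lever's hinge axis, parallel to y, 33 mm from the clip's origin towards the robot and 26.5 mm above the counter; the raised lever leaves 4 to 5 mm of room above the sign
- lever_pad (a point): middle of the top of the red thumb pad (22 mm x 24 mm) near the lever's free end, 85 mm from the hinge along the lever and 8 mm above its middle line; the lever is 96 mm long and 18 mm wide. When the lever is fully down this point is 52 mm inward (+x) of the clip's origin and 34.5 mm above the counter
- brass_weight_1: pale brass-coloured scale weight, 44 mm across, 50 mm high; origin at the centre of its underside; leave alone
- brass_weight_2: pale brass-coloured scale weight, 34 mm across, 40 mm high; origin at the centre of its underside; leave alone
- brass_weight_3: pale brass-coloured scale weight, 27 mm across, 32 mm high; origin at the centre of its underside; leave alone
- jar_capers: glass jar of capers with white lid, 69 mm across, 80 mm high; origin at the centre of its underside; leave alone
- tin_4: small turquoise-topped flat tin, 63 x 105 x 26 mm; origin at the centre of its underside; leave alone
- price_block_2: price card in a wooden block, 26 x 85 x 87 mm; origin at the centre of its underside; leave alone
Things that resemble listed ones, but are neither listed nor needed, are in the scene too. Of the things that look like the sign_clip, the larger one is meant.

How it is judged:
By the outcome, as a careful person would: the job done as asked, in the order asked, and still so for the second after the job is handed in, with the robot touching nothing.
It also fails if it takes over 51 s, if anything falls off the work surface, if the arm or the gripper's body presses on something with over 40 N, if the wrist force passes 120 N, or if a joint passes its speed limit or range.

## Working session

There is one attempt and no reset: what is moved stays moved. The work goes in short steps, Python scripts to look and compute and a tool call to move; the robot and the scene stay as the last step left them, time stands still between calls to the robot, and variables do not carry over. Pictures are saved under pics/ and viewed, at most 12 in all, crops included, and the job is handed in when it is done.

Besides the shell and the picture viewer there is one more tool, called after ">>>" as name(argument=value, ...) on one line, values as JSON. step_arm: Moves the arm, as the interface text tells. Its arguments: {"type":"object","properties":{"deltas":{"type":"array","items":{"type":"array"}}},"required":["deltas"]}

```bash
mkdir -p pics; cat > h.py <<'E'
from workcell import *
import numpy as np, cv2
from scipy.spatial.transform import Rotation as R
def K(im): return np.array([[im["fx"],0,im["cx"]],[0,im["fy"],im["cy"]],[0,0,1.]]), np.array(im["dist_coeffs"],float)
def ray(im,uv):
    k,d=K(im); p=cv2.undistortPoints(np.array(uv,float).reshape(-1,1,2),k,d).reshape(-1,2)
    T=np.array(im["T"]); r=np.c_[p,np.ones(len(p))]@T[:3,:3].T
    return T[:3,3],r
def plane(im,uv,z):
    o,r=ray(im,uv); return o+r*((z-o[2])/r[:,2])[:,None]
def proj(im,P):
    k,d=K(im); T=np.linalg.inv(np.array(im["T"])); 
    return cv2.projectPoints(np.array(P,float).reshape(-1,1,3),cv2.Rodrigues(T[:3,:3])[0],T[:3,3],k,d)[0].reshape(-1,2)
def save(im,f,s=1.5): cv2.imwrite(f,cv2.resize(im["pixels"][:,:,::-1],None,fx=s,fy=s,interpolation=cv2.INTER_CUBIC))
E
python3 - <<'E'
from h import *
import pickle
for n in("scene","side"):
    im=get_image(n); save(im,f"pics/{n}0.png"); pickle.dump(im,open(n+"0.pkl","wb")); print(n,np.round(im["T"],2).tolist())
o=get_obs(); print(o)
E
```

```text
scene [[0.89, -0.24, 0.39, 65.36], [-0.45, -0.43, 0.78, -1049.0], [-0.02, -0.87, -0.49, 670.14], [0.0, 0.0, 0.0, 1.0]]
side [[-0.98, -0.1, 0.18, 356.84], [-0.21, 0.4, -0.89, 713.66], [0.02, -0.91, -0.42, 473.96], [0.0, 0.0, 0.0, 1.0]]
{'t': 0.1, 'qpos': array([-1.18500874e+00,  4.23757806e-01,  1.63059377e+00, -1.84978925e-05,
        1.08866164e+00, -1.89623480e-02]), 'qvel': array([-0.00066184, -0.00258419, -0.00226165,  0.00157623, -0.00163856,
       -0.00162663]), 'joint_torque': array([-1.02327267e-03, -5.45615530e+01, -2.74327058e+01,  6.44272962e-02,
        1.88035617e-02, -1.10223553e-05]), 'ee_pos': array([ 245.96553203, -574.00760928,  221.99136835]), 'orientation': array([-3.07611093e+00, -6.31181855e-01,  4.32090884e-04]), 'ft_force': array([-0.28800088,  0.13491728, -0.22774939]), 'moment': array([0.02558536, 0.03043781, 0.03150828]), 'grasp_force': 0.0, 'width': 87.93573379174022}
```

View pics/scene0.png

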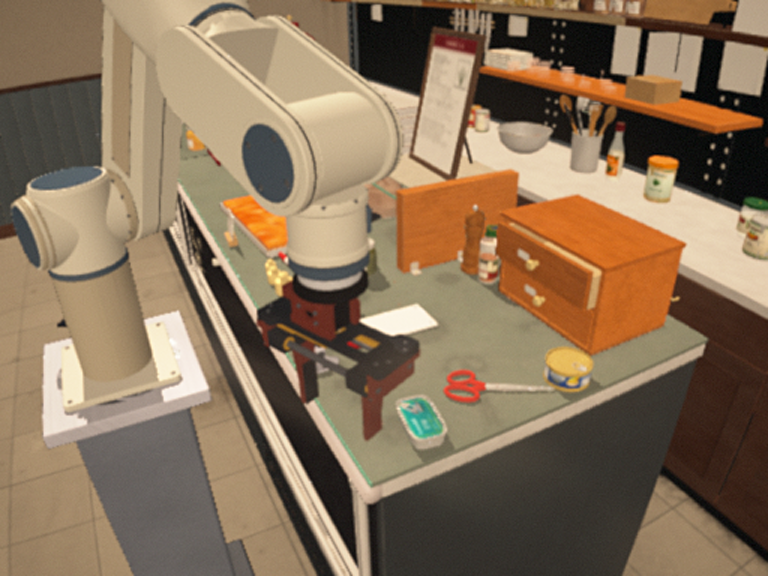

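View pics/side0.png

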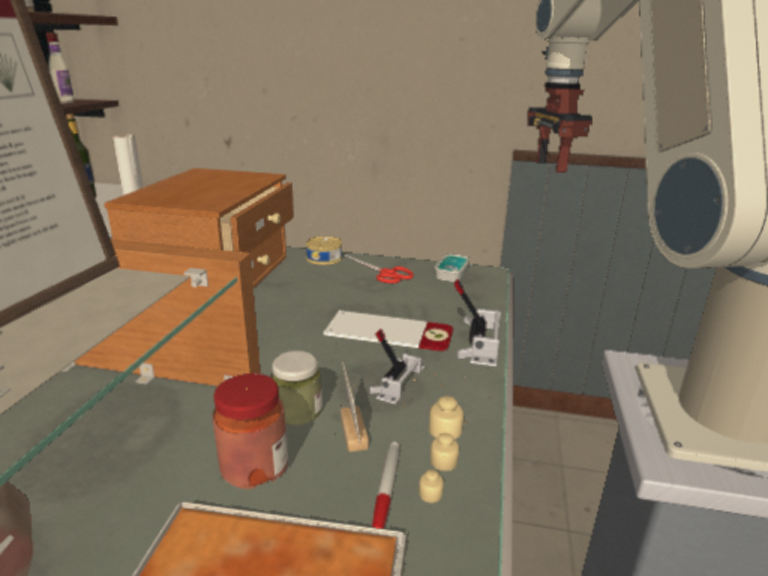

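The side view shows the sign at (325–452, 312–348), its red head at (436,335). The large clip is at (480,335) with its lever up, and a smaller decoy sits at (397,378). The arm blocks the scene camera's view of the clip.

```bash
python3 - <<'E'
from h import *
import pickle
im=pickle.load(open("side0.pkl","rb")); p=im["pixels"]
hsv=cv2.cvtColor(p,cv2.COLOR_RGB2HSV)
x0,y0,x1,y1=205,195,310,245
sub=hsv[y0:y1,x0:x1]
w=((sub[...,1]<50)&(sub[...,2]>150)).astype(np.uint8)
r=(((sub[...,0]<8)|(sub[...,0]>170))&(sub[...,1]>130)&(sub[...,2]>60)).astype(np.uint8)
for nm,m in(("w",w),("r",r)):
    n,l,s,c=cv2.connectedComponentsWithStats(m)
    for i in range(1,n):
        if s[i,4]>60:
            cn=cv2.findContours((l==i).astype(np.uint8),0,2)[0][0].reshape(-1,2)+[x0,y0]
            q=plane(im,cn,6)[:,:2].astype(np.float32)
            rect=cv2.minAreaRect(q); print(nm,s[i],np.round(cv2.boxPoints(rect)),rect)
# clip rough: pixels at mouth/base guesses
print(np.round(plane(im,np.array([[462,356],[495,362],[478,318],[498,315]])/1.5,0)))
cv2.imwrite("pics/c1.png",cv2.resize(p[180:250,205:345,::-1],None,fx=5.5,fy=5.5,interpolation=cv2.INTER_CUBIC))
E
```

```text
w [  11   12   68   25 1051] [[ 459. -173.]
 [ 629. -177.]
 [ 631.  -79.]
 [ 462.  -74.]] ((545.1904296875, -125.57759857177734), (98.52252197265625, 169.4828338623047), 88.48385620117188)
w [64 41 12  9 67] [[447. -18.]
 [453. -53.]
 [480. -48.]
 [473. -13.]] ((463.1285095214844, -33.06321716308594), (26.7544002532959, 36.244056701660156), 10.318304061889648)
r [ 75  20  22  19 220] [[ 409. -170.]
 [ 457. -172.]
 [ 460.  -75.]
 [ 413.  -73.]] ((434.5985107421875, -122.45233154296875), (97.36419677734375, 47.2845458984375), 88.12001037597656)
[[ 385.  -75.    0.]
 [ 331.  -69.    0.]
 [ 367. -220.    0.]
 [ 331. -242.   -0.]]
```

View pics/c1.png

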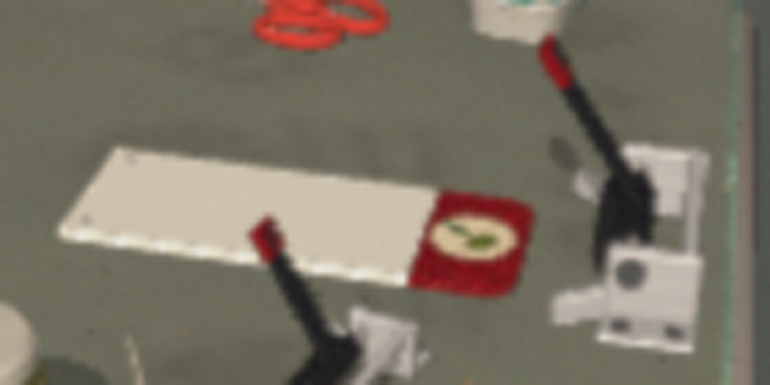

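>>> step_arm(deltas=[[[0.683,-0.52,-0.06],[0,0,0.27],-0.3],[[0.683,-0.52,-0.06],[0,0,0.27],-0.3],[[0.683,-0.52,-0.06],[0,0,0.27],-0.3],[[0.683,-0.52,-0.06],[0,0,0.27],-0.3],[[0.683,-0.52,-0.06],[0,0,0.27],-0.3],[[0.683,-0.52,-0.06],[0,0,0.27],-0.3],[[0.683,-0.52,-0.06],[0,0,0.27],-0.3],[[0.683,-0.52,-0.06],[0,0,0.27],-0.3],[[0.683,-0.52,-0.06],[0,0,0.27],-0.3],[[0.683,-0.52,-0.06],[0,0,0.27],-0.3]])

```text
t: 0.93
ee_pos: [372.6, -351.4, 240.5]
orientation: [3.141, -0.001, -0.0]
ft_force: [-0.5, 0.0, -0.3]
width: 30.9
grasp_force: 0.0
```

>>> step_arm(deltas=[[[0.425,-0.755,-0.07],[0,0,0],-0.1],[[0.425,-0.755,-0.07],[0,0,0],-0.1],[[0.425,-0.755,-0.07],[0,0,0],-0.1],[[0.425,-0.755,-0.07],[0,0,0],-0.1],[[0.425,-0.755,-0.07],[0,0,0],-0.1],[[0.425,-0.755,-0.07],[0,0,0],-0.1],[[0.425,-0.755,-0.07],[0,0,0],-0.1],[[0.425,-0.755,-0.07],[0,0,0],-0.1],[[0.425,-0.755,-0.07],[0,0,0],-0.1]])

```text
t: 1.68
ee_pos: [500.4, -125.0, 261.2]
orientation: [3.141, -0.0, -0.001]
ft_force: [0.1, -0.3, -0.2]
width: 39.8
grasp_force: 0.0
```

```bash
python3 - <<'E'
from h import *
import pickle
im=get_image("wrist"); save(im,"pics/w1.png"); pickle.dump(im,open("w1.pkl","wb")); print(np.round(im["T"],2).tolist(),im["fx"]); o=get_obs(); print(o["ee_pos"],o["orientation"],o["width"])
E
```

```text
[[-0.0, -0.96, -0.28, 575.57], [-1.0, 0.0, 0.0, -125.81], [-0.0, 0.28, -0.96, 422.59], [0.0, 0.0, 0.0, 1.0]] 337.86858664185684
[ 499.95615798 -125.49792566  261.1980929 ] [ 3.14128322e+00 -2.20340594e-03 -1.74510733e-03] 39.67038856015192
```

View pics/w1.png

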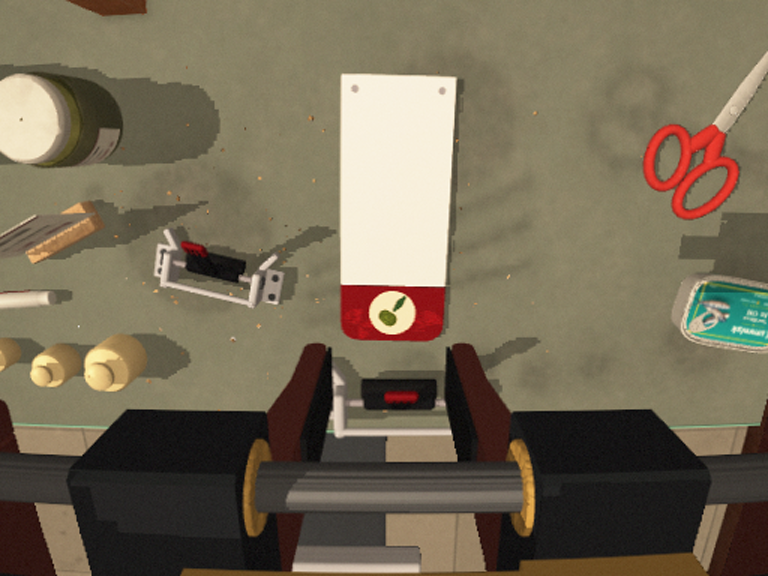

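The wrist view shows the sign: white tail edge at (341–457, 75), red head end at (395,340). Its pose is nearly straight. The clip at (390,400) is partly hidden by the fingers, so I'll move back 100 mm for a clear look at it.

>>> step_arm(deltas=[[[-0.367,0,0],[0,0,0],-0.1],[[-0.367,0,0],[0,0,0],-0.1],[[-0.367,0,0],[0,0,0],-0.1],[[-0.367,0,0],[0,0,0],-0.1],[[-0.367,0,0],[0,0,0],-0.1]])

```text
t: 2.15
ee_pos: [389.0, -125.4, 261.8]
orientation: [3.141, -0.006, 0.001]
ft_force: [-0.2, -1.4, 1.1]
width: 39.4
grasp_force: 0.0
```

```bash
python3 - <<'E'
from h import *
import pickle
def sign(im):
    hsv=cv2.cvtColor(im["pixels"],cv2.COLOR_RGB2HSV)
    w=((hsv[...,1]<60)&(hsv[...,2]>170)).astype(np.uint8)
    r=(((hsv[...,0]<8)|(hsv[...,0]>170))&(hsv[...,1]>130)&(hsv[...,2]>60)).astype(np.uint8)
    for nm,m in(("w",w),("r",r)):
        for cn in cv2.findContours(m,0,2)[0]:
            if cv2.contourArea(cn)<1000: continue
            q=plane(im,cn,6)[:,:2].astype(np.float32); print(nm,np.round(cv2.boxPoints(cv2.minAreaRect(q)),1).tolist())
sign(pickle.load(open("w1.pkl","rb")))
im=get_image("wrist"); pickle.dump(im,open("w2.pkl","wb")); sign(im); print(get_obs()["ee_pos"])
T=np.array(im["T"]); print(T[:3,3])
save(im,"pics/w2.png")
E
```

```text
w [[563.2999877929688, 151.10000610351562], [630.4000244140625, 140.3000030517578], [638.7000122070312, 192.0], [571.5999755859375, 202.8000030517578]]
w [[459.20001220703125, -173.6999969482422], [628.0, -178.0], [630.2000122070312, -88.0], [461.3999938964844, -83.69999694824219]]
r [[408.6000061035156, -172.6999969482422], [458.5, -174.0], [460.79998779296875, -84.9000015258789], [410.79998779296875, -83.5999984741211]]
r [[507.1000061035156, -385.3999938964844], [561.0999755859375, -434.29998779296875], [619.4000244140625, -369.8999938964844], [565.5, -321.0]]
w [[314.8999938964844, -193.6999969482422], [384.5, -197.10000610351562], [391.1000061035156, -58.79999923706055], [321.5, -55.5]]
w [[458.5, -173.89999389648438], [572.0, -176.6999969482422], [574.2000122070312, -87.5], [460.70001220703125, -84.69999694824219]]
r [[169.5, -221.10000610351562], [179.39999389648438, -251.6999969482422], [302.79998779296875, -211.89999389648438], [293.0, -181.3000030517578]]
r [[170.8000030517578, -29.799999237060547], [293.8999938964844, -70.30000305175781], [304.0, -39.79999923706055], [180.89999389648438, 0.800000011920929]]
r [[408.29998779296875, -172.6999969482422], [457.8999938964844, -174.0], [460.29998779296875, -84.5999984741211], [410.79998779296875, -83.19999694824219]]
r [[515.2000122070312, -338.0], [520.9000244140625, -422.0], [582.7999877929688, -417.79998779296875], [577.0, -333.79998779296875]]
[ 390.36937266 -125.43403145  262.05077913]
[ 463.95630026 -126.505667    423.24066164]
```

View pics/w2.png

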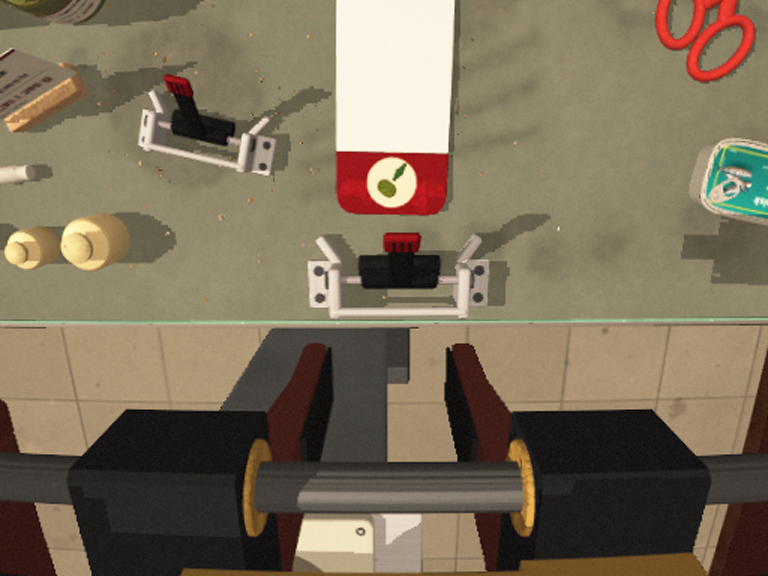

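The clip is clear now: wing tips at (320,238) and (478,236), flanges spanning columns 309–489, hinge roller at columns 359–440 (row 271), red pad at (402,243). The glass edge is at row 323.

```bash
python3 - <<'E'
from h import *
import pickle
im=pickle.load(open("w2.pkl","rb"))
f=lambda uv,z:print(z,np.round(plane(im,np.array(uv)/1.5,z)[:,:2],1).tolist())
f([[309,285],[489,285]],2)      # flanges
f([[320,238],[478,236]],14)     # wing tips
f([[359,271],[440,271]],26.5)   # roller
f([[341,282],[458,282]],26.5)   # pin ends at cheeks
f([[400,323]],0)
f([[402,243]],95)
p=im["pixels"]; cv2.imwrite("pics/w2c.png",cv2.resize(p[130:222,195:335,::-1],None,fx=5.5,fy=5.5,interpolation=cv2.INTER_CUBIC))
# predictions for origin guess
for ox in(375,385,395):
  oy=-133
  print(ox,np.round(1.5*proj(im,[[ox,oy-60,14],[ox,oy+60,14],[ox-33,oy,26.5],[ox-22,oy+47,36],[ox-64,oy+47,36],[ox-22,oy-47,36],[ox-64,oy-47,36]])).tolist())
E
```

```text
2 [[348.0, -57.4], [347.4, -213.1]]
14 [[391.1, -70.3], [392.3, -199.5]]
26.5 [[366.3, -102.4], [366.0, -167.7]]
26.5 [[357.2, -87.6], [356.8, -182.6]]
0 [[312.2, -136.2]]
95 [[401.9, -135.2]]
375 [[469.0, 257.0], [324.0, 257.0], [397.0, 300.0], [338.0, 290.0], [340.0, 339.0], [456.0, 290.0], [454.0, 339.0]]
385 [[470.0, 245.0], [324.0, 245.0], [397.0, 288.0], [338.0, 278.0], [339.0, 328.0], [457.0, 278.0], [455.0, 327.0]]
395 [[470.0, 233.0], [323.0, 233.0], [397.0, 276.0], [337.0, 266.0], [339.0, 316.0], [457.0, 265.0], [455.0, 316.0]]
```

View pics/w2c.png

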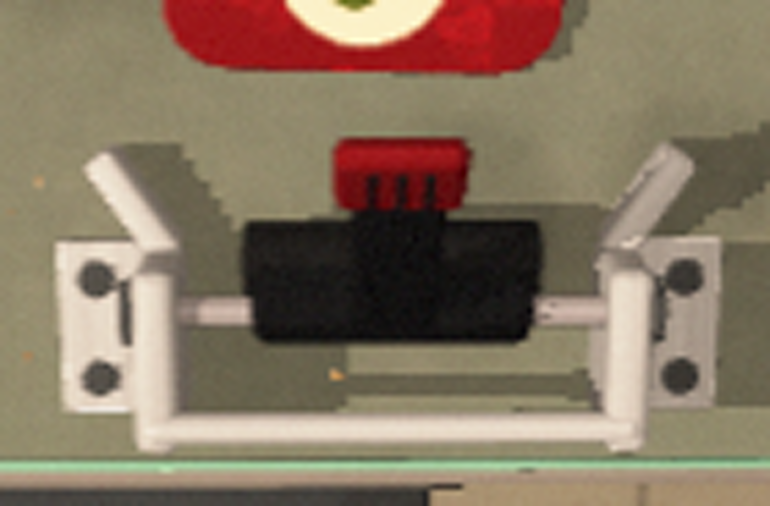

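>>> step_arm(deltas=[[[0.483,-0.21,0.34],[0,0,-0.7],1],[[0.483,-0.21,0.34],[0,0,-0.7],1],[[0.483,-0.21,0.34],[0,0,-0.7],1],[[0.483,-0.21,0.34],[0,0,-0.7],1],[[0.483,-0.21,0.34],[0,0,-0.7],1],[[0.483,-0.21,0.34],[0,0,-0.7],1],[[0.483,-0.21,0.34],[0,0,-0.7],1],[[0.483,-0.21,0.34],[0,0,-0.7],1],[[0.483,-0.21,0.34],[0,0,-0.7],1],[[0.483,-0.21,0.34],[0,0,-0.7],1]])

```text
t: 3.03
ee_pos: [536.6, -61.5, 159.0]
orientation: [2.718, 1.576, -0.0]
ft_force: [0.0, -0.8, -0.2]
width: 87.7
grasp_force: 0.0
```

>>> step_arm(deltas=[[[0,0,0.1],[0,0,-0.347],1],[[0,0,0.2],[0,0,-0.347],1],[[0,0,0.3],[0,0,-0.347],1],[[0,0,0.4],[0,0,-0.347],1],[[0,0,0.4],[0,0,-0.347],1],[[0,0,0.4],[0,0,-0.347],1],[[0,0,0.4],[0,0,-0.347],1]])

```text
t: 3.62
ee_pos: [536.6, -61.3, 40.6]
orientation: [2.226, 2.215, 0.001]
ft_force: [0.5, -0.7, 0.6]
width: 88.0
grasp_force: 0.0
```

>>> step_arm(deltas=[[[0,0,0.06],[0,0,-0.003],1],[[0,0,0.125],[0,0,-0.003],1],[[0,0,0.125],[0,0,-0.003],1],[[-0.015,0,0.125],[0,0,-0.003],1],[[-0.03,0,0.125],[0,0,-0.003],1],[[-0.04,0,0.125],[0,0,-0.003],1],[[-0.05,0,0.125],[0,0,-0.003],1],[[-0.057,0,0.125],[0,0,-0.003],1],[[-0.063,0,0.125],[0,0,-0.003],1],[[-0.063,0,0.125],[0,0,-0.003],1],[[-0.063,0,0.125],[0,0,-0.003],1]])

```text
t: 4.53
ee_pos: [535.4, -80.0, 2.3]
orientation: [2.217, 2.226, 0.0]
ft_force: [0.5, 0.9, -0.1]
width: 87.6
grasp_force: 0.0
```

```bash
python3 - <<'E'
from h import *
import pickle
im=get_image("side"); pickle.dump(im,open("s1.pkl","wb")); o=get_obs(); print(o["ee_pos"],o["orientation"],o["ft_force"])
E
```

```text
[535.38461283 -79.87456725   2.17177226] [ 2.21708065e+00  2.22578766e+00 -1.11713747e-04] [-0.24453197  0.52406157 -0.07749551]
```

>>> step_arm(deltas=[[[0.05,0,0],[0,0,0],1],[[0.06,0,0],[0,0,0],1],[[0.06,0,-0.13],[0,0,0],1],[[0.06,0,-0.26],[0,0,0.05],0.13],[[-0.183,0.083,-0.66],[0,0,0.7],0.13],[[-0.183,0.083,-0.66],[0,0,0.7],0.13],[[-0.183,0.083,-0.66],[0,0,0.7],0.13],[[-0.183,0.083,-0.66],[0,0,0.7],0.13],[[-0.183,0.083,-0.66],[0,0,0.7],0.13],[[-0.183,0.083,-0.66],[0,0,0.7],0.13],[[-0.183,0.083,-0.66],[0,0,0.7],0.13],[[-0.183,0.083,-0.66],[0,0,0.7],0.13],[[-0.183,0.083,-0.66],[0,0,0.7],0.13]])

```text
t: 5.67
ee_pos: [560.3, -134.6, 200.1]
orientation: [-3.035, -0.81, 0.001]
ft_force: [0.2, 0.2, 0.7]
width: 49.8
grasp_force: 0.0
```

>>> step_arm(deltas=[[[0,0,0],[0,0,0.347],0.13],[[0,0,0],[0,0,0.347],0.13],[[0,0,0],[0,0,0.347],0.13],[[0,0,0],[0,0,0.347],0.13],[[0,0,0],[0,0,0.347],0.13],[[0,0,0],[0,0,0.347],0.13]])

```text
t: 6.17
ee_pos: [560.4, -134.5, 200.0]
orientation: [-3.142, -0.014, 0.001]
ft_force: [0.6, 0.4, 0.0]
width: 49.9
grasp_force: 0.0
```

```bash
cat >> h.py <<'E'
def sign(im):
    hsv=cv2.cvtColor(im["pixels"],cv2.COLOR_RGB2HSV)
    w=((hsv[...,1]<60)&(hsv[...,2]>170)).astype(np.uint8)
    r=(((hsv[...,0]<8)|(hsv[...,0]>170))&(hsv[...,1]>130)&(hsv[...,2]>60)).astype(np.uint8)
    for nm,m in(("w",w),("r",r)):
        for cn in cv2.findContours(m,0,2)[0]:
            if cv2.contourArea(cn)<1000: continue
            q=plane(im,cn,6)[:,:2].astype(np.float32)
            if -200<q[:,1].mean()<-70: print(nm,np.round(cv2.boxPoints(cv2.minAreaRect(q)),1).tolist())
E
python3 - <<'E'
from h import *
im=get_image("wrist"); sign(im); o=get_obs(); print(o["ee_pos"],o["orientation"],o["width"]); save(im,"pics/w3.png")
E
```

```text
w [[461.1000061035156, -92.5], [461.3999938964844, -182.0], [629.5999755859375, -181.39999389648438], [629.2999877929688, -91.9000015258789]]
r [[410.20001220703125, -182.1999969482422], [459.29998779296875, -182.5], [459.8999938964844, -92.80000305175781], [410.70001220703125, -92.5]]
[ 560.42095536 -134.54055206  200.0425908 ] [-3.14149644e+00 -1.50984013e-02  5.13869533e-04] 49.387508899425946
```

>>> step_arm(deltas=[[[0.12,0,0],[0,0,0.0064],0.13],[[0.24,0,0.1],[0,0,0.0064],0.13],[[0.35,0,0.2],[0,0,0.0064],0.13],[[0.35,0,0.33],[0,0,0.0064],0.13],[[0.35,0,0.46],[0,0,0.0064],0.13],[[0.35,0,0.56],[0,0,0.0064],0.13],[[0.35,0,0.62],[0,0,0.0064],0.13],[[0.35,0,0.657],[0,0,0.0064],0.13],[[0.35,0,0.657],[0,0,0.0064],0.13]])

```text
t: 6.97
ee_pos: [664.5, -133.9, 1.8]
orientation: [-3.141, 0.003, 0.005]
ft_force: [0.3, -0.4, 0.9]
width: 49.8
grasp_force: 0.0
```

>>> step_arm(deltas=[[[-0.03,0,-0.003],[0,0,0],0.13],[[-0.06,0,-0.003],[0,0,0],0.13],[[-0.075,0,-0.003],[0,0,0],0.13],[[-0.09,0,-0.003],[0,0,0],0.13],[[-0.105,0,-0.003],[0,0,0],0.13],[[-0.12,0,-0.003],[0,0,0],0.13],[[-0.14,0,-0.003],[0,0,0],0.13],[[-0.16,0,-0.003],[0,0,0],0.13],[[-0.18,0,-0.003],[0,0,0],0.13],[[-0.2,0,-0.003],[0,0,0],0.13],[[-0.215,0,-0.003],[0,0,0],0.13],[[-0.215,0,-0.003],[0,0,0],0.13]])

```text
t: 7.97
ee_pos: [599.6, -133.7, 3.8]
orientation: [-3.141, 0.009, 0.003]
ft_force: [-0.7, -0.3, -0.6]
width: 49.9
grasp_force: 0.0
```

```bash
python3 - <<'E'
from h import *
im=get_image("wrist"); sign(im); o=get_obs(); print(o["ee_pos"],o["orientation"],o["ft_force"]); im=get_image("side");sign(im)
E
```

```text
w [[510.5, -180.60000610351562], [540.0, -180.6999969482422], [540.4000244140625, -91.9000015258789], [510.8999938964844, -91.80000305175781]]
w [[563.5999755859375, -165.10000610351562], [587.2999877929688, -165.1999969482422], [587.5999755859375, -103.0], [563.9000244140625, -102.9000015258789]]
r [[561.2999877929688, -180.10000610351562], [566.4000244140625, -192.60000610351562], [614.4000244140625, -172.6999969482422], [609.2999877929688, -160.1999969482422]]
r [[561.4000244140625, -88.19999694824219], [609.5999755859375, -108.30000305175781], [614.7000122070312, -95.9000015258789], [566.5999755859375, -75.80000305175781]]
[ 600.08105983 -133.74773698    3.7792767 ] [-3.14129548e+00  8.54885564e-03  2.03780347e-03] [ 1.05493609  0.01358369 -0.05686797]
```

>>> step_arm(deltas=[[[-0.015,0,0],[0,0,-0.0036],0.13],[[-0.03,0,0],[0,0,-0.0036],0.13],[[-0.045,0,0],[0,0,-0.0036],0.13],[[-0.06,0,0],[0,0,-0.0036],0.13],[[-0.075,0,0],[0,0,-0.0036],0.13],[[-0.09,0,0],[0,0,-0.0036],0.13],[[-0.105,0,0],[0,0,-0.0036],0.13],[[-0.12,0,0],[0,0,-0.0036],0.13],[[-0.135,0,0],[0,0,-0.0036],0.13],[[-0.15,0,0],[0,0,-0.0036],0.13],[[-0.165,0,0],[0,0,-0.0036],0.13],[[-0.183,0,0],[0,0,-0.0036],0.13]])

```text
t: 9.07
ee_pos: [545.8, -133.5, 4.0]
orientation: [3.142, 0.0, 0.0]
ft_force: [0.3, -0.2, -0.5]
width: 49.5
grasp_force: 0.3
```

```bash
python3 - <<'E'
from h import *
im=get_image("wrist"); sign(im); o=get_obs(); print(o["ee_pos"],o["orientation"],o["ft_force"]); im=get_image("side"); p=im["pixels"]
cv2.imwrite("pics/s2.png",cv2.resize(p[180:260,215:345,::-1],None,fx=6,fy=6,interpolation=cv2.INTER_CUBIC))
E
```

```text
w [[456.79998779296875, -91.9000015258789], [456.79998779296875, -180.8000030517578], [486.29998779296875, -180.6999969482422], [486.29998779296875, -91.9000015258789]]
w [[509.79998779296875, -102.9000015258789], [509.8999938964844, -165.6999969482422], [533.5999755859375, -165.6999969482422], [533.5, -102.9000015258789]]
r [[507.29998779296875, -179.60000610351562], [512.5, -192.6999969482422], [560.9000244140625, -173.8000030517578], [555.7999877929688, -160.60000610351562]]
r [[507.20001220703125, -88.30000305175781], [555.5999755859375, -108.30000305175781], [560.9000244140625, -95.5999984741211], [512.4000244140625, -75.5999984741211]]
[ 544.38761962 -133.35760174    3.78595891] [-3.14126464e+00 -1.73796504e-04  2.35784201e-03] [-0.02106622  0.23179876  0.78679318]
```

View pics/s2.png

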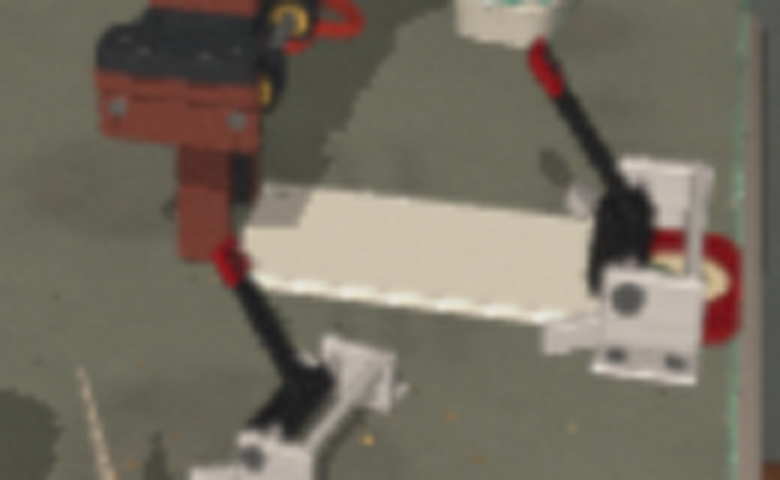

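The sign is straight in the guides, with its head at about the glass edge (crop 740,285) and the lever still raised. I'll continue the push.

>>> step_arm(deltas=[[[-0.015,0,0],[0,0,0],0.13],[[-0.03,0,0],[0,0,0],0.13],[[-0.045,0,0],[0,0,0],0.13],[[-0.06,0,0],[0,0,0],0.13],[[-0.075,0,0],[0,0,0],0.13],[[-0.09,0,0],[0,0,0],0.13],[[-0.105,0,0],[0,0,0],0.13],[[-0.12,0,0],[0,0,0],0.13],[[-0.135,0,0],[0,0,0],0.13],[[-0.143,0,0],[0,0,0],0.13],[[-0.15,0,0],[0,0,0],0.13],[[-0.15,0,0],[0,0,0],0.13]])

```text
t: 10.17
ee_pos: [500.4, -133.5, 3.9]
orientation: [-3.141, -0.0, 0.001]
ft_force: [-0.2, 0.6, -0.4]
width: 49.2
grasp_force: 0.0
```

```bash
python3 - <<'E'
from h import *
im=get_image("wrist"); sign(im); o=get_obs(); print(o["ee_pos"],o["orientation"],o["ft_force"]); im=get_image("side"); p=im["pixels"]
cv2.imwrite("pics/s3.png",cv2.resize(p[190:250,265:345,::-1],None,fx=9,fy=9,interpolation=cv2.INTER_CUBIC))
hsv=cv2.cvtColor(p,cv2.COLOR_RGB2HSV)[195:245,300:355]
m=(((hsv[...,0]<8)|(hsv[...,0]>170))&(hsv[...,1]>120)&(hsv[...,2]>50)).astype(np.uint8)
for cn in cv2.findContours(m,0,2)[0]:
  if cv2.contourArea(cn)>20:
    q=plane(im,cn.reshape(-1,2)+[300,195],6); print(q.min(0),q.max(0))
E
```

```text
w [[411.5, -91.5999984741211], [411.5, -180.5], [441.0, -180.5], [441.0, -91.5999984741211]]
w [[464.6000061035156, -102.80000305175781], [464.6000061035156, -165.10000610351562], [488.29998779296875, -165.10000610351562], [488.29998779296875, -102.80000305175781]]
r [[462.1000061035156, -179.8000030517578], [467.20001220703125, -192.60000610351562], [515.5, -173.10000610351562], [510.3999938964844, -160.3000030517578]]
r [[461.8999938964844, -88.30000305175781], [510.20001220703125, -108.0], [515.4000244140625, -95.30000305175781], [467.1000061035156, -75.5999984741211]]
[ 500.59412976 -133.44556578    3.85789331] [-3.14134174e+00  2.06390168e-05  1.38607634e-03] [ 0.083317   -0.30290339  0.11418406]
[ 271.61791928 -178.4229404     6.        ] [317.63403578 -80.67733634   6.        ]
```

View pics/s3.png

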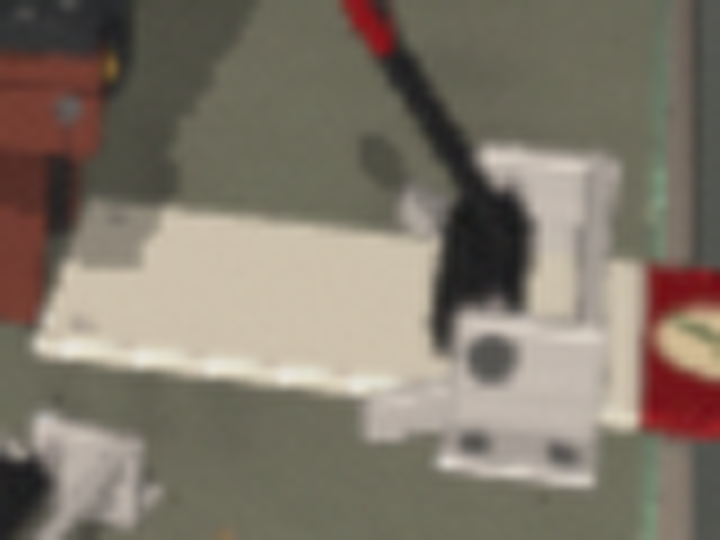

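The red/white line is at crop col 643 and the glass edge at about 655, so roughly 4 mm remain. I'll finish the push, back off 36 mm and re-measure.

>>> step_arm(deltas=[[[-0.005,0,0],[0,0,0],0.13],[[-0.01,0,0],[0,0,0],0.13],[[-0.0135,0,0],[0,0,0],0.13],[[-0.0135,0,0],[0,0,0],0.13],[[-0.0135,0,0],[0,0,0],0.13],[[0.03,0,0],[0,0,0],0.13],[[0.12,0,0],[0,0,0],0.13],[[0.12,0,-0.1],[0,0,0],0.13]])

```text
t: 10.93
ee_pos: [537.6, -133.0, 29.3]
orientation: [-3.14, -0.0, 0.009]
ft_force: [0.7, -0.3, -0.5]
width: 50.0
grasp_force: 0.0
```

```bash
python3 - <<'E'
from h import *
im=get_image("wrist"); sign(im); o=get_obs(); print(o["ee_pos"],o["orientation"],o["ft_force"]); im=get_image("side"); p=im["pixels"]
hsv=cv2.cvtColor(p,cv2.COLOR_RGB2HSV)
s=hsv[195:245,300:355]
m=(((s[...,0]<8)|(s[...,0]>170))&(s[...,1]>120)&(s[...,2]>50)).astype(np.uint8)
for cn in cv2.findContours(m,0,2)[0]:
  if cv2.contourArea(cn)>20:
    q=plane(im,cn.reshape(-1,2)+[300,195],6); print(q.min(0),q.max(0))
# glass edge (green line) away from the sign
g=(hsv[...,0]>60)&(hsv[...,0]<95)&(hsv[...,1]>60)&(hsv[...,2]>90)
v,u=np.nonzero(g[190:300,315:350]); q=plane(im,np.c_[u+315,v+190],0); print("edge",len(u),np.percentile(q[:,0],[10,50,90]))
# rectified band: red start per row, on z=6, at several y
for y in(-120,-135,-150,-165):
    xs=np.arange(255,330,1.); uv=proj(im,[[x,y,6] for x in xs]).astype(np.float32)
    c=cv2.remap(p,uv[None,:,0],uv[None,:,1],cv2.INTER_LINEAR)[0].astype(int); r=c[:,0]-c[:,1]
    print(y,"red from",xs[r>50][:1],"to",xs[r>50][-1:])
E
```

```text
w [[421.6000061035156, -91.5999984741211], [421.8999938964844, -180.6999969482422], [456.3999938964844, -180.60000610351562], [456.1000061035156, -91.5]]
r [[480.8999938964844, -186.89999389648438], [487.1000061035156, -201.8000030517578], [543.0999755859375, -178.3000030517578], [536.7999877929688, -163.39999389648438]]
r [[480.5, -80.5999984741211], [536.7999877929688, -103.4000015258789], [542.9000244140625, -88.4000015258789], [486.5, -65.69999694824219]]
[ 539.90617239 -133.83768191   36.43648249] [3.14115374e+00 9.57852187e-04 2.85109870e-03] [ 1.51335343 -0.3042179   3.58905728]
[ 272.84129037 -125.19470853    6.        ] [312.98698628 -80.67733634   6.        ]
[ 271.45748925 -178.4229404     6.        ] [ 313.41793311 -140.48392275    6.        ]Traceback (most recent call last):
  File "<stdin>", line 11, in <module>
  File "h.py", line 10, in plane
    o,r=ray(im,uv); return o+r*((z-o[2])/r[:,2])[:,None]
        ~~~^^^^^^^
  File "h.py", line 6, in ray
    k,d=K(im); p=cv2.undistortPoints(np.array(uv,float).reshape(-1,1,2),k,d).reshape(-1,2)
                 ~~~~~~~~~~~~~~~~~~~^^^^^^^^^^^^^^^^^^^^^^^^^^^^^^^^^^^^^^^^
cv2.error: OpenCV(4.12.0) /io/opencv/modules/calib3d/src/undistort.dispatch.cpp:347: error: (-215:Assertion failed) CV_IS_MAT(_src) && CV_IS_MAT(_dst) && (_src->rows == 1 || _src->cols == 1) && (_dst->rows == 1 || _dst->cols == 1) && _src->cols + _src->rows - 1 == _dst->rows + _dst->cols - 1 && (CV_MAT_TYPE(_src->type) == CV_32FC2 || CV_MAT_TYPE(_src->type) == CV_64FC2) && (CV_MAT_TYPE(_dst->type) == CV_32FC2 || CV_MAT_TYPE(_dst->type) == CV_64FC2) in function 'cvUndistortPointsInternal'
```

>>> step_arm(deltas=[[[0,0,-0.13],[0,0,0],-1],[[0,0,-0.26],[0,0,0],-1],[[0,0,-0.39],[0,0,0],-1],[[0,0,-0.53],[0,0,0],-1],[[-0.1,0,-0.63],[0,0,0],-1],[[-0.2,0,-0.72],[0,0,0],-1],[[-0.31,0,-0.753],[0,0,0],-1],[[-0.43,0,-0.753],[0,0,0],-1],[[-0.5,0,-0.753],[0,0,0],-1],[[-0.5,0,-0.753],[0,0,0],-1],[[-0.5,0,-0.753],[0,0,0],-1]])

```text
t: 11.95
ee_pos: [386.3, -133.5, 260.0]
orientation: [3.141, -0.001, 0.001]
ft_force: [0.4, -0.8, 0.3]
width: 0.5
grasp_force: 0.0
```

```bash
python3 - <<'E'
from h import *
import pickle
im=get_image("wrist"); pickle.dump(im,open("w4.pkl","wb")); sign(im); o=get_obs(); print(o["ee_pos"],o["orientation"],o["width"]); p=im["pixels"]
def line(y,z,a,b):
    xs=np.arange(a,b,.5); uv=proj(im,[[x,y,z] for x in xs]).astype(np.float32)
    return xs,cv2.remap(p,uv[None,:,0],uv[None,:,1],cv2.INTER_LINEAR)[0].astype(int)
for y in(-105,-120,-150,-165):
    xs,c=line(y,6,290,330); print(y,"red end",xs[(c[:,0]-c[:,1])>60][-1:])
    xs,c=line(y,6,450,520); w=c.min(1)>150; print("  tail",xs[w][-1:])
for y in(-40,-60,-220,-240):
    xs,c=line(y,0,300,330); g=c[:,1]-c[:,0]; print(y,"edge",xs[g.argmax()],g.max(), [int(x) for x in g[16:50:2]])
cv2.imwrite("pics/w4.png",cv2.resize(p[120:250,160:360,::-1],None,fx=4,fy=4,interpolation=cv2.INTER_CUBIC))
E
```

```text
w [[291.8999938964844, -186.89999389648438], [360.1000061035156, -202.60000610351562], [392.29998779296875, -62.5], [324.20001220703125, -46.79999923706055]]
w [[358.5, -180.8000030517578], [483.5, -180.8000030517578], [483.5, -90.9000015258789], [358.6000061035156, -90.9000015258789]]
r [[262.79998779296875, -180.60000610351562], [314.29998779296875, -180.60000610351562], [314.3999938964844, -91.0], [262.8999938964844, -90.9000015258789]]
[ 387.40406634 -133.68893343  260.07536763] [ 3.14125727e+00 -7.93239262e-04  1.82839568e-03] 0.8376818397458607
-105 red end [314.5]
  tail [483.5]
-120 red end [314.5]
  tail [483.5]
-150 red end [314.5]
  tail [483.5]
-165 red end [314.5]
  tail [483.5]
-40 edge 314.0 35 [-10, -16, -20, -20, -10, 18, 35, 27, 3, -6, -7, -5, -6, -7, -7, -6, -6]
-60 edge 314.0 38 [-6, -18, -22, -20, -9, 19, 38, 29, 4, -7, -7, -8, -8, -7, -7, -6, -7]
-220 edge 313.5 38 [-23, -21, -22, -23, -22, 19, 34, 25, 1, -7, -7, -8, -8, -7, -7, -7, -8]
-240 edge 313.5 37 [-21, -20, -20, -21, -21, 21, 33, 23, 0, -6, -7, -7, -7, -8, -7, -6, -6]
```

View pics/w4.png

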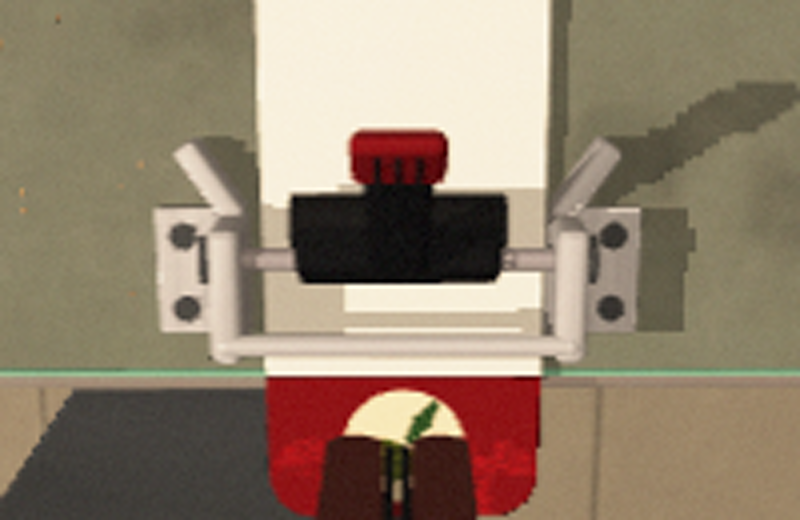

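The red/white line (row 377 in the crop) coincides with the glass edge (row 374), so 50–51 mm stick out, and the sign is straight and centred. Next is the lever, pressed with closed fingers along its arc.

>>> step_arm(deltas=[[[0.014,0,0.13],[0,0,0],-1],[[0.014,0,0.26],[0,0,0],-1],[[0.014,0,0.38],[0,0,0],-1],[[0.014,0,0.45],[0,0,0],-1],[[0.014,0,0.45],[0,0,0],-1]])

```text
t: 12.42
ee_pos: [389.5, -132.5, 120.8]
orientation: [-3.139, -0.001, 0.012]
ft_force: [-0.7, -0.1, 0.1]
width: 0.8
grasp_force: 0.0
```

>>> step_arm(deltas=[[[0,0,0.035],[0,0,0],-1],[[0,0,0.07],[0,0,0],-1],[[0.025,0,0.09],[0,0,0],-1],[[0.05,0,0.109],[0,0,0],-1],[[0.064,0,0.122],[0,0,0],-1],[[0.077,0,0.135],[0,0,0],-1],[[0.09,0,0.15],[0,0,0],-1],[[0.1,0,0.164],[0,0,0],-1],[[0.111,0,0.18],[0,0,0],-1],[[0.122,0,0.197],[0,0,0],-1],[[0.129,0,0.213],[0,0,0],-1],[[0.135,0,0.229],[0,0,0],-1],[[0.142,0,0.241],[0,0,0],-1],[[0.148,0,0.253],[0,0,0],-1]])

```text
t: 13.58
ee_pos: [435.2, -133.4, 48.4]
orientation: [-3.141, -0.0, 0.002]
ft_force: [-2.9, -1.2, 3.5]
width: 0.6
grasp_force: 1.7
```

```bash
python3 - <<'E'
from h import *
o=get_obs(); print(o["ee_pos"],o["orientation"],o["ft_force"]); im=get_image("side"); p=im["pixels"]
cv2.imwrite("pics/s5.png",cv2.resize(p[170:250,255:365,::-1],None,fx=7,fy=7,interpolation=cv2.INTER_CUBIC))
E
```

```text
[ 435.17109887 -133.40735137   48.43041761] [-3.14123082e+00 -2.78415683e-04  2.45501689e-03] [-2.91788495 -1.24827555  3.45366199]
```

View pics/s5.png

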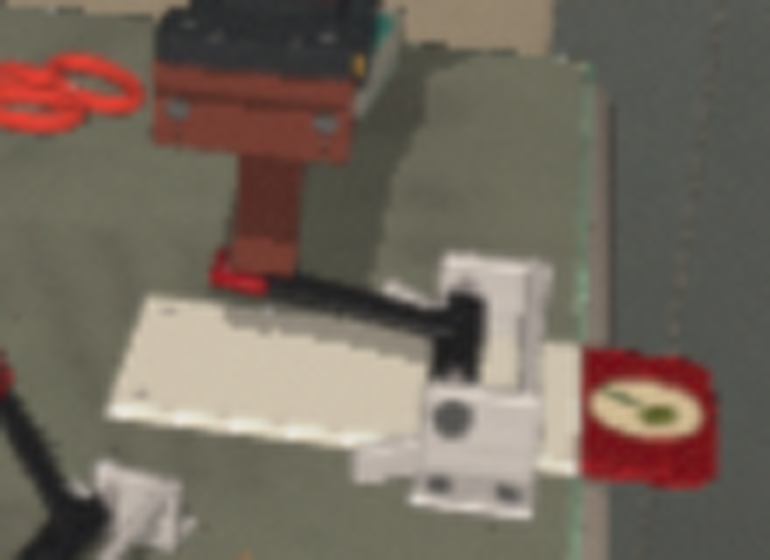

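The fingertips are on the pad's inner part (crop 260,270). The lever is at about 10° and the sign is unmoved. Now I'll press to the stop.

>>> step_arm(deltas=[[[0.004,0,0.012],[0,0,0],-1],[[0.007,0,0.024],[0,0,0],-1],[[0.009,0,0.035],[0,0,0],-1],[[0.01,0,0.046],[0,0,0],-1],[[0.01,0,0.052],[0,0,0],-1],[[0.01,0,0.052],[0,0,0],-1]])

```text
t: 14.13
ee_pos: [438.2, -133.4, 34.0]
orientation: [-3.141, -0.0, 0.002]
ft_force: [-7.9, 0.2, 20.4]
width: 0.5
grasp_force: 10.6
```

>>> step_arm(deltas=[[[0,0,0],[0,0,0],-1],[[0,0,-0.03],[0,0,0],-1],[[0,0,-0.13],[0,0,0],-1],[[0,0,-0.26],[0,0,0],-1],[[-0.08,0,-0.39],[0,0,0],-1],[[-0.16,0,-0.52],[0,0,0],-1],[[-0.17,0,-0.65],[0,0,0],-1],[[-0.17,0,-0.75],[0,0,0],-1],[[-0.17,0,-0.75],[0,0,0],-1],[[-0.17,0,-0.75],[0,0,0],-1]])

```text
t: 14.97
ee_pos: [389.5, -134.1, 260.5]
orientation: [3.139, -0.0, 0.01]
ft_force: [-0.4, -0.3, 0.2]
width: 0.3
grasp_force: 0.0
```

```bash
python3 - <<'E'
from h import *
im=get_image("wrist"); sign(im); s=get_image("side"); o=get_obs(); print(o["t"],o["ee_pos"],o["ft_force"])
a=cv2.resize(im["pixels"][90:250,160:360,::-1],None,fx=2,fy=2); b=cv2.resize(s["pixels"][170:250,255:365,::-1],None,fx=3.6,fy=4)
cv2.imwrite("pics/f.png",np.hstack([a,b]))
E
```

```text
w [[293.29998779296875, -187.3000030517578], [359.8999938964844, -203.10000610351562], [393.0, -63.79999923706055], [326.29998779296875, -48.0]]
w [[359.1000061035156, -180.89999389648438], [483.5, -180.89999389648438], [483.6000061035156, -90.69999694824219], [359.1000061035156, -90.69999694824219]]
r [[264.5, -180.60000610351562], [313.29998779296875, -180.60000610351562], [313.3999938964844, -91.30000305175781], [264.6000061035156, -91.30000305175781]]
15.0667 [ 387.58107772 -133.36252625  257.72908376] [0.19606302 0.7661344  0.55986539]
```

View pics/f.png

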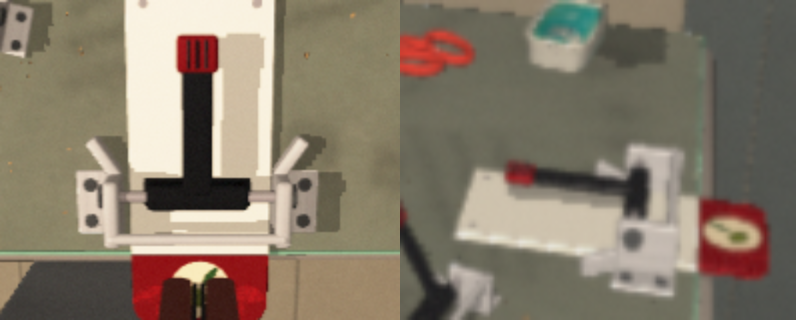

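The lever is down and level, with its pad at (198,53) on the left. The red/white line is still at the glass edge and the robot is clear, so I'm handing in.

```bash
python3 -c "
from workcell import *
print(close_job())"
```

```text
the job is handed in; nothing more can be done
None
```

The sign is in the clip with its red head (about 50 mm) past the glass edge and the lever pressed down to its stop. I handed the job in at about 15 s with the arm clear; the hand-in returned no verdict.

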